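# Ease open the spring-lid label box

## Task

Press the button catch on the larger of the two spring-lid label boxes and keep the gripper on the lid as it springs, so that it comes up gently to fully open instead of flying open by itself. Leave it standing open; keep the smaller box shut and do not shift the glass cloche.

Things in the scene. Friction and masses are not known exactly. Their poses are not given: they have to be found in the camera images.
- big_case: Larger of two alike boxes, fixed to the bench: oak, 100 mm deep (x), 130 mm wide (y), walls 50 mm high; plain 8 mm aluminium lid of that size, top at z = 58 mm. Origin: centre of underside; z up; front faces -x. Dark steel catch housing in front, 36 mm wide, to x = -90 mm, 52 mm high, with the button. Hinge: line along y at x = +50, z = 50 mm; the lid's front edge (x = -50) springs up and back to +x.
- big_button (a point): Centre of the top of the larger box's round brass push button, 20 mm across, upright: in the box's frame x = -76, y = 0, z = 64 mm (6 mm above the lid). Travel 5 mm down, 1 N at first, 3 N fully down; springs back. At about 4 mm the hook frees the lid for good. A gripper opened about 60 mm along the box's x has one fingertip over the button, the other over the lid.
- big_case_lid (a joint): Opening angle of the larger box's lid, rad: 0 shut and latched, 1.25 fully open at its stop, standing steeply (18 degrees short of upright, leaning to the button side), where its spring keeps it. Once freed the spring lifts with about 0.5 N at the front edge; left to itself the lid flies open in about a quarter of a second.
- small_case_lid (a joint): Opening angle of the lid of the smaller box, which stands on the other side of the bench: same make and catch, but 80 mm deep by 74 mm wide. 0 shut and latched. It is to stay shut.
- cloche: Upturned bell-shaped glass cloche with a round glass knob, 112 mm across, 143 mm high, 0.45 kg, standing loose on the bench beyond the boxes. Origin: centre of its underside; z up.

How it is judged:
By the outcome, as a careful person would: the job done as asked, in the order asked, and still so for the second after the job is handed in, with the robot touching nothing.
It also fails if it takes over 35 s, if anything falls off the work surface, if the arm or the gripper's body presses on something with over 40 N, if the wrist force passes 120 N, or if a joint passes its speed limit or range.

## Robot

A 6-joint arm with a two-finger parallel gripper is mounted at the origin on the work surface. World frame = base frame: x ahead of the robot, y to its left, z up, the work surface at z = 0. Lengths are in mm, angles in rad, forces in N, time in s.
With the tool pointing down it reaches from about 300 to 775 mm from the base axis. Payload 14.6 kg.
Tool frame: the origin (TCP) lies on the centre line of the jaws, within the pads' length; the fingertips stand 8 mm ahead of it and the grasp point (between the pads) lies 11 mm behind it; z points along the fingers, y is the direction in which the jaws open and shut (so a half turn about z gives the same grasp; the last joint's range is limited). The gripper opens to 94 mm and grips with 3 to 60 N. Pads are 16 mm wide; open, the fingers measure 119 mm over their backs; the gripper's body (75 mm by 177 mm) begins 78 mm behind the grasp point.
Start: joints at [1.133, 0.3, 1.521, -0, 1.321, -0.067], TCP at [199.295, 512.612, 213.446] pointing down, gripper open.
Joint ranges: [-3.03, 3.03], [-0.79, 2.21], [0.23, 2.52], [-1.04, 4.18], [0, 3.07], [-2.55, 2.55]. Speed limits (rad/s): [2.22, 2.22, 2.57, 3.14, 3.14, 3.14].

## Interface

Orientations are given as [roll, pitch, yaw] about the fixed x, y, z axes, in that order (R = Rz(yaw) Ry(pitch) Rx(roll)).
In Python, from cell import read_state, cams, manip gives the robot as it stands.
- The arm moves only by the shell command python3 -m handwheel 'ROWS' [OPENING] [FORCE]. ROWS is JSON, a list of rows, each a list of 4 numbers: the shift along the tool's x, y, z in m, then the turn about the tool's z in degrees. In form: [[dx, dy, dz, turn], ...]. A call has 1 to 5 rows; each row is the pose to reach, as a shift and turn from the pose measured when the call began, along the tool's axes at that moment; what a row does not reach only later rows make up. A row lasts 1/8 s, in which the tool goes at most 62.5 mm and 10.7 degrees, less where a joint would pass 70% of its speed; a pose out of reach is approached as far as the arm can. A call with a gripper value outside its range is refused whole. OPENING is the closure, from 0 (fully open) to 1 (shut), set as the call begins (- or left out, the last holds). The fingers move at their own pace and stop on an object; FORCE is the grip in N (left out, the last holds). Time passes only in rows, so rows that repeat a pose let the fingers close. It gives the time, the measured TCP pose, the force and the opening at its end, in the units of the state.
- read_state(): the state, without advancing time (a new reading comes with each control period).
- cams.camera(name): name is "scene" or "top" or "wrist"; returns the picture (480x640x3 uint8, red, green, blue); there is no depth.
- cams.get_calibration(name): a dict with "vertical_fov" (degrees; the focal length in pixels is half the picture's height over the tangent of half this angle, whatever the lens; pixels are square), "cx", "cy" (the principal point, pixels), "R" (3x3) and "t" (3): a world point X has camera coordinates R X + t. Camera axes: x right, y down, z forward; pixel columns grow to the right and rows downward; lengths in mm; the calibration is good to about 2 mm. A picture is of the moment at which its call begins: read the wrist's pose just before it. get_calibration takes no time and is no camera call; for the wrist camera it gives the pose at the moment of the call.
- manip.sign_off(): hands the job in, once; it reports no verdict.
The state is a dict: "clock": time; "joints": joint angles; "qd": joint speeds; "effort": joint torques, N m; "eef_pos": TCP position; "eef_rot": TCP orientation; "wrist_force": force on the tool from outside, world axes, zero at the start; "moment": the same for the moment, N m; "finger_gap": finger opening in mm.
Only numpy, scipy, OpenCV 4.12 (cv2) and the standard library are available. Lean on these libraries where they do the work, as an engineer would, in place of code of your own. Each camera call takes 0.05 s, during which the arm holds its last target. There are 200 camera calls.

## Working session

There is one attempt and no reset: what is moved stays moved. The work goes in short steps, Python scripts to look and compute and a shell command to move; the robot and the scene stay as the last step left them, time stands still between calls to the robot, and variables do not carry over. Pictures are saved under pics/ and viewed, about 8 in all and at most 12, crops included, and the job is handed in when it is done.

```bash
mkdir -p pics; ls
python3 - <<'E'
from cell import read_state,cams
import cv2
s=read_state();print(s)
for n in("top","scene"):
    im=cams.camera(n);cv2.imwrite(f"pics/{n}0.png",im[...,::-1]);print(n,cams.get_calibration(n))
E
```

```text
pics
{'clock': 0.0, 'joints': array([ 1.13343633e+00,  3.00462559e-01,  1.52160729e+00, -1.80032470e-05,
        1.32070291e+00, -6.66062085e-02]), 'qd': array([ 1.94444568e-04,  2.85248682e-04, -1.83865303e-05,  7.38488319e-04,
       -1.89879385e-05, -1.05078488e-03]), 'effort': array([ 1.44872138e-03, -5.31806695e+01, -3.52733874e+01,  7.09446031e-02,
        2.43432366e-02, -8.04072056e-05]), 'eef_pos': array([199.17235464, 512.38476293, 212.87992701]), 'eef_rot': array([-3.14041401e+00, -6.11447651e-05,  2.77084330e+00]), 'wrist_force': array([-0.3478955 , -0.45693781,  0.29876045]), 'moment': array([-0.01977699,  0.00874021, -0.04543818]), 'finger_gap': 93.82488663218564}
top {'vertical_fov': 48.10465854780731, 'cx': 310.508696753824, 'cy': 241.27285811909778, 'R': array([[-0.01065771, -0.99993272, -0.00457926],
       [-0.97346826,  0.01142224, -0.22853682],
       [ 0.22857375,  0.00202209, -0.9735245 ]]), 't': array([-7.87851367e-01,  6.41794594e+02,  8.27070449e+02])}
scene {'vertical_fov': 55.05157310977543, 'cx': 320.28523848749677, 'cy': 238.72879086898948, 'R': array([[ 0.85598047,  0.51690315,  0.01041974],
       [ 0.3776495 , -0.61136101, -0.6954269 ],
       [-0.35309813,  0.59920685, -0.7185213 ]]), 't': array([-560.76743157, -187.97995785, 1160.43827008])}
```

View pics/top0.png

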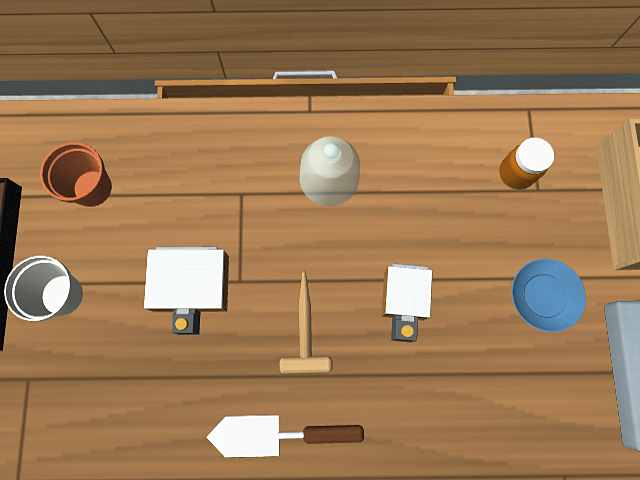

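View pics/scene0.png

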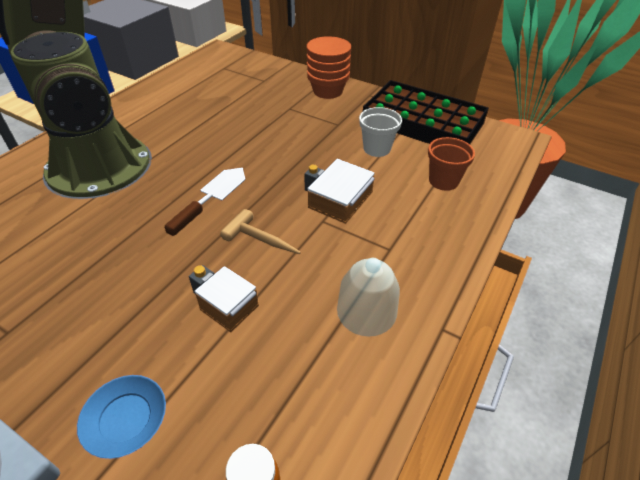

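The top view shows the big box's lid at about (186,279) with its button at (180,324). The small box is at (408,291) with its button at (407,331), and the cloche is at (330,170).

```bash
cat > h.py <<'E'
import numpy as np,cv2
from cell import read_state,cams
def ray(c,uv,z):
    f=240/np.tan(np.radians(c["vertical_fov"]/2));R=np.array(c["R"]);t=np.array(c["t"])
    d=R.T@np.array([(uv[0]-c["cx"])/f,(uv[1]-c["cy"])/f,1]);o=-R.T@t
    return o+d*(z-o[2])/d[2]
def proj(c,X):
    f=240/np.tan(np.radians(c["vertical_fov"]/2));p=np.array(c["R"])@X+c["t"]
    return p[:2]/p[2]*f+[c["cx"],c["cy"]]
def blobs(im,kind,amin):
    hsv=cv2.cvtColor(im,cv2.COLOR_RGB2HSV)
    m=cv2.inRange(hsv,(15,150,170),(28,255,255)) if kind=="brass" else cv2.inRange(hsv,(0,0,215),(180,40,255))
    cs,_=cv2.findContours(m,cv2.RETR_EXTERNAL,cv2.CHAIN_APPROX_NONE)
    return [c for c in cs if cv2.contourArea(c)>amin]
E
python3 - <<'E'
from h import *
for n in("top","scene"):
    im=cv2.imread(f"pics/{n}0.png")[...,::-1].copy();c=cams.get_calibration(n)
    for b in blobs(im,"brass",30):
        (x,y),r=cv2.minEnclosingCircle(b);print(n,"brass",x,y,r,ray(c,(x,y),64))
    for b in blobs(im,"white",500):
        r=cv2.minAreaRect(b);print(n,"white",np.round(r[0]));
        print(np.array([ray(c,p,58)[:2] for p in cv2.approxPolyDP(b,4,True)[:,0].astype(float)]).round())
E
```

```text
top brass 406.8414611816406 331.04876708984375 6.158817291259766 [ 491.95443433 -163.42694198   64.        ]
top brass 180.5 323.5 5.700977325439453 [508.23941651 206.60515454  64.        ]
top brass 518.5 161.0 12.500100135803223 [ 784.5295434  -374.34541052   64.        ]
top brass 159.0 92.5 5.852449893951416 [924.95684104 264.27752311  64.        ]
top brass 450.5 89.0 5.590270042419434 [ 924.967033  -264.9573218   64.       ]
top brass 305.0 80.5 150.0409393310547 [945.51183303  -1.10942783  64.        ]
top white [255. 436.]
[[329. 158.]
 [303. 131.]
 [303.  47.]
 [328.  45.]
 [332.   7.]
 [336.  47.]
 [361.  47.]
 [361. 131.]]
top white [409. 290.]
[[ 601. -140.]
 [ 524. -132.]
 [ 516. -202.]
 [ 593. -210.]]
top white [ 37. 288.]
[[622. 432.]
 [622. 472.]
 [595. 502.]
 [553. 503.]
 [524. 480.]
 [519. 440.]
 [546. 404.]
 [590. 401.]]
top white [183. 278.]
[[634. 269.]
 [537. 270.]
 [535. 144.]
 [632. 143.]]
top white [534. 154.]
[[ 827. -392.]
 [ 804. -374.]
 [ 781. -375.]
 [ 770. -402.]
 [ 779. -431.]
 [ 816. -436.]
 [ 830. -416.]]
top white [321. 158.]
[[837. -34.]
 [801.  -2.]
 [771.  -3.]
 [769. -40.]
 [800. -58.]
 [797. -39.]
 [817. -53.]
 [822. -34.]]
scene brass 206.5 463.5 19.300357818603516 [ 729.49676098 -415.13538799   64.        ]
scene brass 457.0 377.0 117.83473205566406 [ 970.79248183 -123.29128882   64.        ]
scene brass 198.5 269.0 5.590270042419434 [ 494.38392974 -165.29207426   64.        ]
scene brass 484.5 368.5 119.50114440917969 [1002.1991147   -87.57685539   64.        ]
scene white [250. 462.]
[[ 750. -399.]
 [ 763. -415.]
 [ 811. -386.]
 [ 809. -377.]
 [ 792. -359.]
 [ 768. -360.]
 [ 751. -377.]]
scene white [225. 288.]
[[ 525. -135.]
 [ 521. -203.]
 [ 596. -209.]
 [ 601. -140.]]
scene white [221. 185.]
[[370. 122.]
 [339.  85.]
 [341.  15.]
 [365.  10.]
 [364. -18.]
 [370.  13.]
 [399.  16.]
 [397.  95.]]
scene white [341. 180.]
[[539. 268.]
 [539. 142.]
 [635. 143.]
 [634. 268.]]
```

Both views agree. The lid centre is at about (585.5, 206), yaw is about 0, and the button is at about (509, 206). The TCP should go over (545.5, 206) with tool y along world +x (yaw 90°).

```bash
cat > to.py <<'E'
import sys,numpy as np
from h import *
from scipy.spatial.transform import Rotation as Ro
s=read_state();R=Ro.from_euler("xyz",s["eef_rot"])
T=np.array(list(map(float,sys.argv[1:4])))
print("tool shift mm",R.inv().apply(T-s["eef_pos"]).round(1),"turn",round(np.degrees(s["eef_rot"][2])-90,2),"rpy",np.degrees(s["eef_rot"]).round(2),
 "pos",s["eef_pos"].round(1),"F",s["wrist_force"].round(2),"gap",round(s["finger_gap"],1),"t",s["clock"],"q",s["joints"].round(2))
E
python3 -m handwheel '[[-0.03,-0.01,0,5],[-0.075,-0.028,0,12],[-0.125,-0.046,0,20],[-0.175,-0.065,0,28],[-0.225,-0.083,0,36]]' 0.36 10
python3 to.py 545.5 206 140
```

```text
clock: 0.72
eef_pos: [379.8, 352.1, 212.9]
eef_rot: [-3.14, 0.001, 2.138]
wrist_force: [0.6, 0.1, -0.1]
finger_gap: 60.2
tool shift mm [-212.2   61.3   72.9] turn 32.5 rpy [-1.7993e+02  3.0000e-02  1.2250e+02] pos [379.8 352.1 212.9] F [ 0.64  0.06 -0.07] gap 60.2 t 0.725 q [ 0.68  0.23  1.61 -0.    1.3   0.11]
```

```bash
python3 -m handwheel '[[-0.05,0.015,0.02,8],[-0.1,0.03,0.04,16],[-0.15,0.044,0.055,24],[-0.19,0.055,0.07,30],[-0.212,0.061,0.073,32.5]]'
python3 to.py 545.5 206 93
```

```text
clock: 1.35
eef_pos: [545.7, 204.5, 138.7]
eef_rot: [-3.139, 0.002, 1.568]
wrist_force: [-0.6, 0.7, 0.3]
finger_gap: 60.3
tool shift mm [ 1.5 -0.1 45.7] turn -0.17 rpy [-1.7984e+02  1.0000e-01  8.9830e+01] pos [545.7 204.5 138.7] F [-0.55  0.68  0.33] gap 60.3 t 1.35 q [ 0.3   0.44  1.51 -0.    1.2   0.3 ]
```

```bash
python3 -m handwheel '[[0.001,0,0.02,0],[0.0015,0,0.04,0],[0.0015,0,0.052,0],[0.0015,0,0.056,0],[0.0015,0,0.056,0]]'
python3 to.py 545.5 206 72
python3 - <<'E'
from h import *
a=cams.camera("scene");b=cams.camera("wrist")
a=cv2.resize(a[60:300,200:480],(560,480),interpolation=cv2.INTER_CUBIC)
b=cv2.resize(b,(560,480)) if 0 else b[:, :]
cv2.imwrite("pics/s1.png",a[...,::-1]);cv2.imwrite("pics/w1.png",b[...,::-1])
E
```

```text
clock: 1.98
eef_pos: [545.6, 206.2, 83.1]
eef_rot: [-3.139, 0.002, 1.568]
wrist_force: [-0.1, 0.3, 0.4]
finger_gap: 60.1
tool shift mm [-0.2 -0.1 11.1] turn -0.14 rpy [-1.7987e+02  1.0000e-01  8.9860e+01] pos [545.6 206.2  83.1] F [-0.07  0.3   0.4 ] gap 60.1 t 1.975 q [ 0.3   0.51  1.55 -0.    1.09  0.3 ]
```

View pics/s1.png

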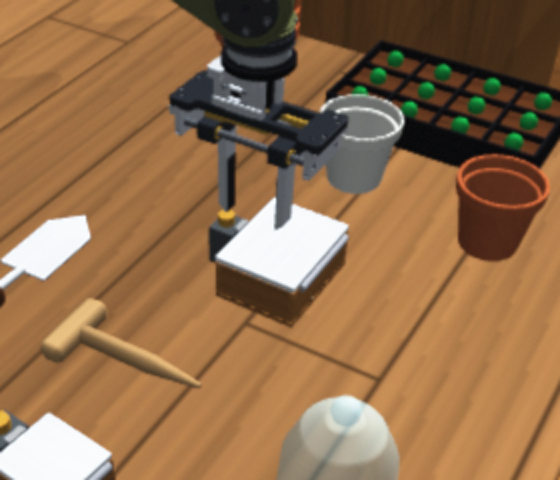

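View pics/w1.png

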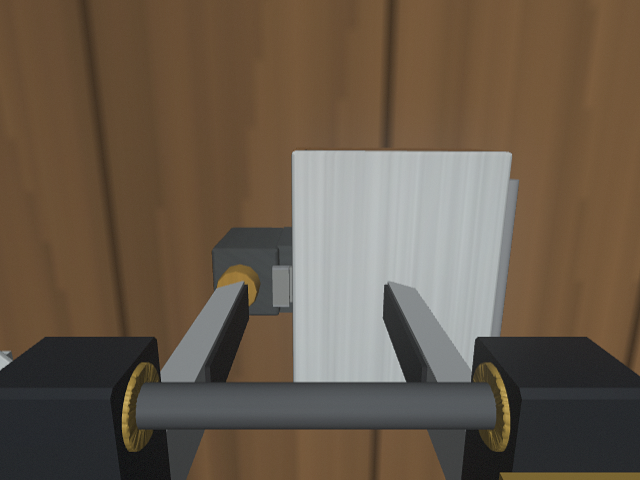

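The scene view shows the left fingertip over the brass button and the right one over the lid; in the wrist view they are at (233,285) and (400,288). I'll press slowly now.

```bash
python3 -m handwheel '[[0,0,0.006,0],[0,0,0.01,0],[0,0,0.012,0],[0,0,0.013,0],[0,0,0.013,0]]'
python3 to.py 545.5 206 67.5
```

```text
clock: 2.7
eef_pos: [545.8, 206.1, 70.4]
eef_rot: [-3.14, 0.001, 1.568]
wrist_force: [-1.0, -0.5, 1.8]
finger_gap: 60.1
tool shift mm [-0.1 -0.3  2.9] turn -0.15 rpy [-1.799e+02  8.000e-02  8.985e+01] pos [545.8 206.1  70.4] F [-0.95 -0.49  1.75] gap 60.1 t 2.7 q [ 0.3   0.53  1.56 -0.    1.06  0.3 ]
```

```bash
python3 -m handwheel '[[0,0,0.001,0],[0,0,0.0016,0],[0,0,0.0022,0],[0,0,0.0022,0]]'
python3 to.py 545.5 206 67.5
python3 - <<'E'
from h import *
a=cams.camera("scene");print(read_state()["wrist_force"])
cv2.imwrite("pics/s2.png",cv2.resize(a[140:230,290:390],(800,600)[:2] if 0 else (600,540),interpolation=cv2.INTER_CUBIC)[...,::-1])
E
```

```text
clock: 3.2
eef_pos: [545.8, 206.1, 68.3]
eef_rot: [-3.14, 0.001, 1.568]
wrist_force: [-1.3, 0.3, 3.1]
finger_gap: 60.1
tool shift mm [-0.1 -0.3  0.8] turn -0.16 rpy [-1.799e+02  8.000e-02  8.984e+01] pos [545.8 206.1  68.3] F [-1.3   0.28  3.06] gap 60.1 t 3.2 q [ 0.3   0.53  1.56 -0.    1.06  0.3 ]
[-1.26269862 -0.41360837  2.27133059]
```

View pics/s2.png

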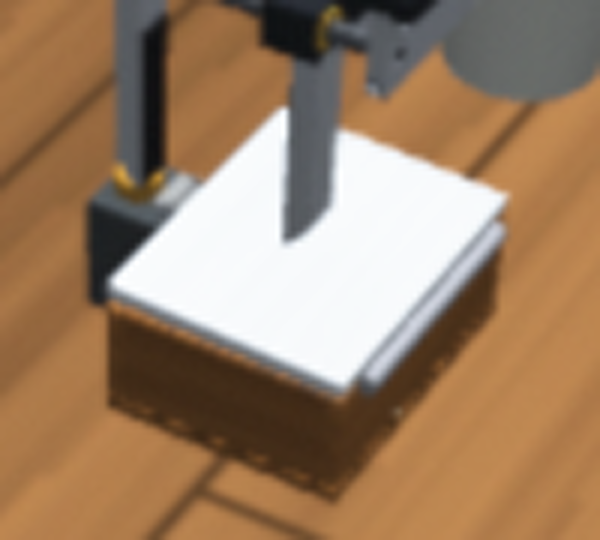

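The lid still looks nearly flat, so I'll press about 1 mm more.

```bash
python3 -m handwheel '[[0,0,0.0006,0],[0,0,0.001,0],[0,0,0.001,0],[0,0,0.001,0]]'
python3 to.py 545.5 206 67.5
python3 - <<'E'
from h import *
a=cams.camera("scene");print(np.mean([read_state()["wrist_force"] for _ in range(5)],0))
b=cv2.imread("pics/s2.png")
n=cv2.resize(a[140:230,290:390],(600,540),interpolation=cv2.INTER_CUBIC)[...,::-1]
cv2.imwrite("pics/s3.png",n)
d=cv2.absdiff(n,b).max(2);print((d>25).sum());ys,xs=np.where(d>25);print(xs.min() if len(xs) else 0,xs.max() if len(xs) else 0,np.median(xs),np.median(ys))
E
```

```text
clock: 3.75
eef_pos: [545.8, 206.1, 67.3]
eef_rot: [-3.14, 0.001, 1.568]
wrist_force: [-2.1, -0.0, 3.7]
finger_gap: 60.0
tool shift mm [-0.1 -0.3 -0.2] turn -0.15 rpy [-1.799e+02  8.000e-02  8.985e+01] pos [545.8 206.1  67.3] F [-2.08 -0.04  3.73] gap 60.0 t 3.75 q [ 0.3   0.53  1.56 -0.    1.05  0.3 ]
[-1.57882115  0.72800053  3.6391865 ]
4762
106 508 208.0 184.0
```

View pics/s3.png

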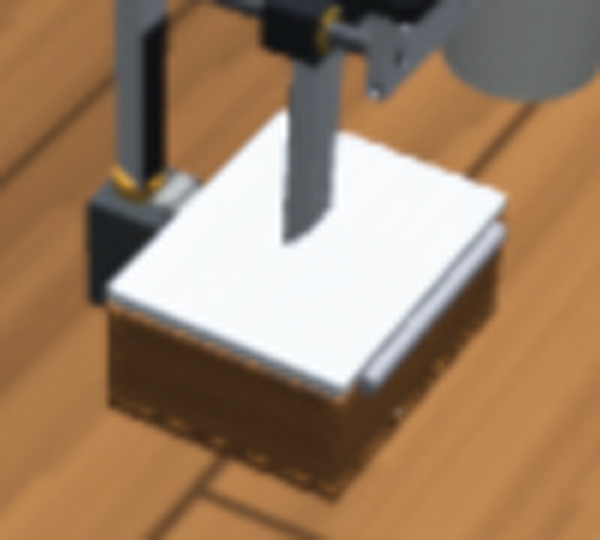

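Whether it has freed can't be told from the picture alone, but the force (about 3.6 N) suggests it has. I'll start the slow follow arc to 0.2 rad and check.

```bash
python3 -m handwheel '[[0,0.0,-0.0011,0],[0,0.0006,-0.0035,0],[0,0.001,-0.0058,0],[0,0.0018,-0.0082,0],[0,0.0025,-0.0105,0]]'
python3 to.py 553.1 206 88.7
python3 - <<'E'
from h import *
a=cams.camera("scene");print(np.mean([read_state()["wrist_force"] for _ in range(5)],0))
n=cv2.resize(a[130:230,290:390],(600,600),interpolation=cv2.INTER_CUBIC)[...,::-1]
cv2.imwrite("pics/s4.png",n)
E
```

```text
clock: 4.42
eef_pos: [548.4, 206.1, 77.9]
eef_rot: [-3.14, 0.001, 1.568]
wrist_force: [0.3, -0.6, 0.1]
finger_gap: 60.3
tool shift mm [ -0.1   4.7 -10.8] turn -0.16 rpy [-1.7991e+02  8.0000e-02  8.9840e+01] pos [548.4 206.1  77.9] F [ 0.3  -0.57  0.07] gap 60.3 t 4.425 q [ 0.3   0.52  1.55 -0.    1.08  0.3 ]
[-0.00465357  0.46746152  2.3317979 ]
```

View pics/s4.png

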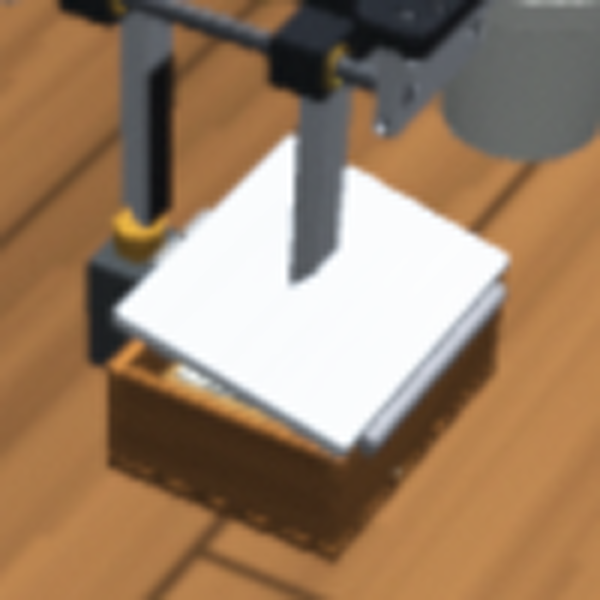

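The lid is free and rests against the right fingertip at roughly 0.2 rad. I'll keep following the arc.

```bash
python3 -m handwheel '[[0,0.0008,-0.0023,0],[0,0.0017,-0.0045,0],[0,0.0027,-0.0067,0],[0,0.0038,-0.0088,0],[0,0.005,-0.0109,0]]'
python3 to.py 560.5 206 98.5
```

```text
clock: 5.1
eef_pos: [553.7, 206.1, 89.3]
eef_rot: [-3.14, 0.001, 1.568]
wrist_force: [0.9, -0.3, 0.4]
finger_gap: 60.2
tool shift mm [-0.1  6.8 -9.2] turn -0.16 rpy [-1.7993e+02  8.0000e-02  8.9840e+01] pos [553.7 206.1  89.3] F [ 0.88 -0.31  0.4 ] gap 60.2 t 5.1 q [ 0.29  0.52  1.52 -0.    1.1   0.3 ]
```

```bash
python3 -m handwheel '[[0,0.0014,-0.002,0],[0,0.0027,-0.0041,0],[0,0.0041,-0.006,0],[0,0.0056,-0.008,0],[0,0.0071,-0.0098,0]]'
python3 to.py 569.4 206 106.6
```

```text
clock: 5.72
eef_pos: [560.9, 206.2, 99.2]
eef_rot: [-3.14, 0.001, 1.568]
wrist_force: [1.3, -0.6, 1.0]
finger_gap: 59.8
tool shift mm [-0.1  8.5 -7.4] turn -0.16 rpy [-1.7993e+02  7.0000e-02  8.9840e+01] pos [560.9 206.2  99.2] F [ 1.28 -0.64  0.99] gap 59.8 t 5.725 q [ 0.29  0.52  1.49 -0.    1.13  0.29]
```

```bash
python3 -m handwheel '[[0,0.0016,-0.0016,0],[0,0.0033,-0.0031,0],[0,0.005,-0.0046,0],[0,0.0067,-0.006,0],[0,0.0085,-0.0074,0]]'
python3 to.py 579.8 206 112.8
```

```text
clock: 6.35
eef_pos: [569.5, 206.1, 106.7]
eef_rot: [-3.14, 0.001, 1.568]
wrist_force: [1.5, 0.1, 0.6]
finger_gap: 60.1
tool shift mm [-0.1 10.3 -6.2] turn -0.16 rpy [-1.7993e+02  8.0000e-02  8.9840e+01] pos [569.5 206.1 106.7] F [1.46 0.14 0.65] gap 60.1 t 6.35 q [ 0.29  0.53  1.46 -0.    1.15  0.29]
```

```bash
python3 -m handwheel '[[0,0.002,-0.0014,0],[0,0.004,-0.0026,0],[0,0.0061,-0.0038,0],[0,0.0082,-0.005,0],[0,0.0103,-0.006,0]]'
python3 to.py 591.2 206 116.8
python3 - <<'E'
from h import *
a=cams.camera("scene");print(np.mean([read_state()["wrist_force"] for _ in range(5)],0))
n=cv2.resize(a[110:230,280:400],(600,600),interpolation=cv2.INTER_CUBIC)[...,::-1]
cv2.imwrite("pics/s5.png",n)
E
```

```text
clock: 6.98
eef_pos: [580.0, 206.1, 112.7]
eef_rot: [-3.14, 0.001, 1.568]
wrist_force: [0.5, -0.1, 0.7]
finger_gap: 60.1
tool shift mm [-0.1 11.2 -4.1] turn -0.16 rpy [-1.7993e+02  8.0000e-02  8.9840e+01] pos [580.  206.1 112.7] F [ 0.55 -0.1   0.66] gap 60.1 t 6.975 q [ 0.28  0.54  1.43 -0.    1.18  0.29]
[ 0.69360682  0.2863275  -0.22994255]
```

View pics/s5.png

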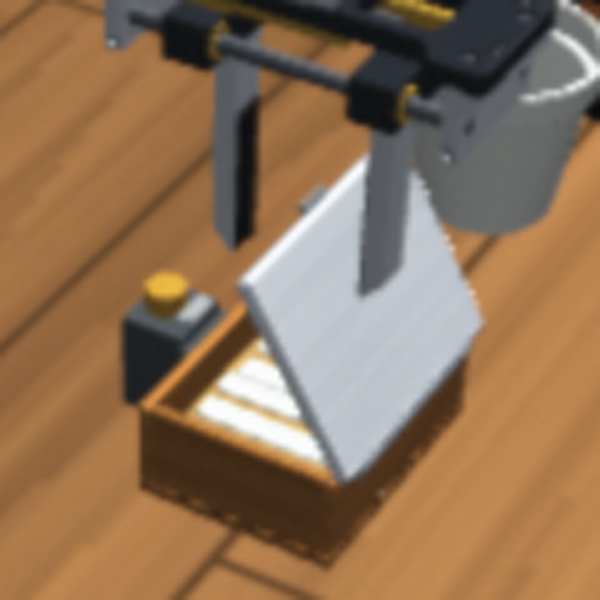

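The lid is at about 1.0 rad, leaning on the finger. Next come the last arc pieces, continuing slowly past the stop.

```bash
python3 -m handwheel '[[0,0.0021,-0.001,0],[0,0.0043,-0.0018,0],[0,0.0065,-0.0026,0],[0,0.0088,-0.0034,0],[0,0.0111,-0.0041,0]]'
python3 to.py 597.2 206 118
```

```text
clock: 7.65
eef_pos: [591.5, 206.1, 116.9]
eef_rot: [-3.141, 0.001, 1.568]
wrist_force: [0.9, 0.4, 0.5]
finger_gap: 60.2
tool shift mm [-0.1  5.7 -1.1] turn -0.16 rpy [-1.7994e+02  7.0000e-02  8.9840e+01] pos [591.5 206.1 116.9] F [0.91 0.38 0.52] gap 60.2 t 7.65 q [ 0.28  0.56  1.39 -0.    1.2   0.28]
```

```bash
python3 -m handwheel '[[0,0.0015,-0.0004,0],[0,0.003,-0.0007,0],[0,0.0045,-0.001,0],[0,0.006,-0.0011,0],[0,0.0075,-0.0012,0]]'
python3 to.py 608 206 118
```

```text
clock: 8.28
eef_pos: [599.0, 206.1, 118.1]
eef_rot: [-3.141, 0.001, 1.568]
wrist_force: [-0.3, 0.6, 0.4]
finger_gap: 60.1
tool shift mm [-0.1  9.   0.1] turn -0.16 rpy [-1.7994e+02  7.0000e-02  8.9840e+01] pos [599.  206.1 118.1] F [-0.25  0.59  0.4 ] gap 60.1 t 8.275 q [ 0.27  0.57  1.36 -0.    1.21  0.28]
```

```bash
python3 -m handwheel '[[0,0.002,0,0],[0,0.004,0,0],[0,0.006,0,0],[0,0.008,0,0],[0,0.008,0,0]]'
python3 to.py 608 206 118
python3 - <<'E'
from h import *
a=cams.camera("scene")
n=cv2.resize(a[90:230,270:410],(600,600),interpolation=cv2.INTER_CUBIC)[...,::-1]
cv2.imwrite("pics/s6.png",n)
E
```

```text
clock: 8.9
eef_pos: [607.1, 206.0, 118.1]
eef_rot: [-3.141, 0.001, 1.568]
wrist_force: [0.5, -0.0, 1.0]
finger_gap: 60.0
tool shift mm [-0.   0.9  0.1] turn -0.16 rpy [-1.7994e+02  7.0000e-02  8.9840e+01] pos [607.1 206.  118.1] F [ 0.49 -0.03  0.96] gap 60.0 t 8.9 q [ 0.27  0.59  1.34 -0.    1.22  0.27]
```

View pics/s6.png

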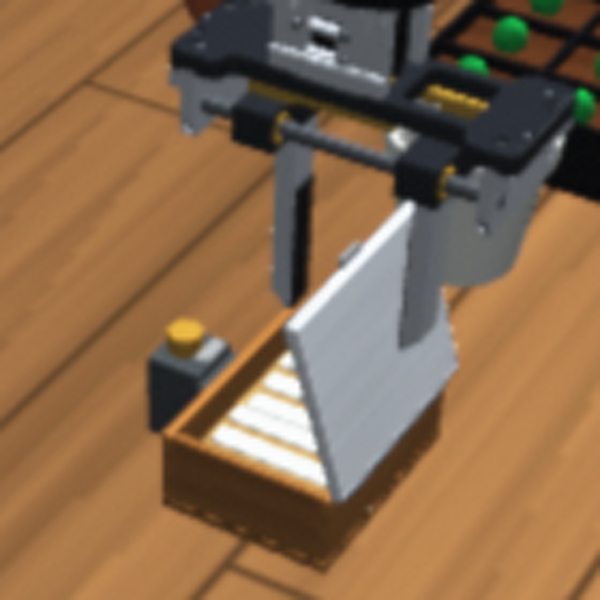

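The lid stands steep at its stop with the finger behind it; by the numbers the finger is about 12 mm clear. I'll lift straight up.

```bash
python3 -m handwheel '[[0,0,-0.01,0],[0,0,-0.03,0],[0,0,-0.055,0],[0,0,-0.08,0],[0,0,-0.1,0]]'
python3 -m handwheel '[[0.02,0,-0.02,0],[0.06,0,-0.02,0],[0.11,-0.02,-0.02,0],[0.15,-0.04,-0.02,0],[0.15,-0.04,-0.02,0]]'
python3 to.py 608 206 218
python3 - <<'E'
from h import *
a=cams.camera("scene");t=cams.camera("top")
th=1.25;C=np.array([585.5,206,0]);co=[]
for y in(-65,65):
  for r,h in((100,0),(100,8)): co.append(C+[50-r*np.cos(th)+h*np.sin(th),y,50+r*np.sin(th)+h*np.cos(th)])
A=a.copy()
for im,n in((A,"scene"),(t,"top")):
  for X in co:
    p=proj(cams.get_calibration(n),X);print(n,p.round());
    if n=="scene":cv2.circle(A,tuple(p.round().astype(int)),1,(255,0,0),-1)
l=cv2.resize(A[90:350,180:440],(400,400));q=cv2.resize(t[110:350,100:450],(400,274))
o=np.zeros((400,800,3),np.uint8);o[:,:400]=l;o[:274,400:]=q
cv2.imwrite("pics/f.png",o[...,::-1])
t0=cv2.imread("pics/top0.png")[...,::-1]
print("small case diff",(cv2.absdiff(t,t0)[255:350,375:440].max(2)>30).sum(),"cloche diff",(cv2.absdiff(t,t0)[130:210,295:365].max(2)>30).sum())
E
```

```text
clock: 9.57
eef_pos: [607.3, 206.2, 220.1]
eef_rot: [3.141, 0.001, 1.568]
wrist_force: [0.8, -0.3, 0.3]
finger_gap: 60.3
clock: 10.2
eef_pos: [566.2, 358.9, 240.7]
eef_rot: [3.141, 0.0, 1.572]
wrist_force: [-0.1, -0.8, -0.6]
finger_gap: 60.0
tool shift mm [-152.9   41.6   22.7] turn 0.05 rpy [1.7996e+02 2.0000e-02 9.0050e+01] pos [566.2 358.9 240.7] F [-0.05 -0.77 -0.58] gap 60.0 t 10.2 q [ 0.51  0.56  1.09 -0.    1.49  0.51]
scene [335. 166.]
scene [339. 166.]
scene [365. 135.]
scene [368. 135.]
top [213. 256.]
top [213. 251.]
top [129. 257.]
top [128. 252.]
small case diff 0 cloche diff 0
```

View pics/f.png

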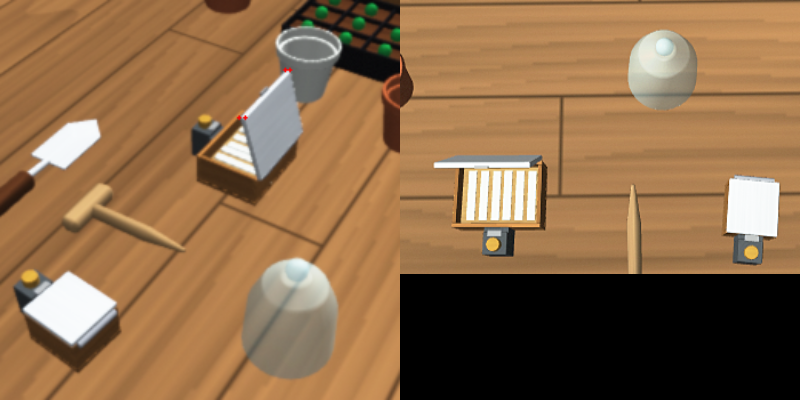

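The lid's top corners fall on the red points predicted for 1.25 rad. The small box is shut, the cloche has not moved, and the gripper is clear. I'll hand in.

```bash
python3 -c "
from cell import manip;print(manip.sign_off())"
```

```text
the job is handed in; nothing more can be done
None
```

The larger box's lid is standing fully open, and I handed the job in at about 10.3 s. I pressed its button with one fingertip while the other stayed just over the lid. The lid was then let up slowly against that fingertip, over about 4 s, until it reached its stop. After that the gripper moved back off the lid, up and aside.

**Lid:** in the last pictures its top corners lie where they should for 1.25 rad.

**Other objects:** the top view showed no pixel change at the small box, which is still shut, or at the cloche.

**Forces:** the readings between moves peaked at about 4 N.

**Less certain:** the pictures did not show the moment the catch let go. I confirmed the release only on the first lift, when the lid rose with the finger. Late in the arc the lid's push was close to the force noise, so contact there rests on a picture at about 1.0 rad and the planned path. No check failed.

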